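# Roll a sample tube into the reading zone

### The arm

A 7-joint arm with a two-finger parallel gripper is mounted at the origin on the work surface. World frame = base frame: x ahead of the robot, y to its left, z up, the work surface at z = 0. Lengths are in m, angles in degrees, forces in N, time in s.
With the tool pointing down it reaches from about 0.425 to 0.875 m from the base axis. Payload 4.7 kg.
Tool frame: the origin (TCP) lies at the centre of the arm's flange, where the gripper is bolted on; the fingertips stand 182 mm ahead of it and the grasp point (between the pads) lies 164 mm ahead of it; y points along the fingers, x is the direction in which the jaws open and shut, and the axes are right-handed (so a half turn about y gives the same grasp; the last joint's range is limited). The gripper opens to 87 mm and grips with 3 to 60 N. Pads are 19 mm wide; open, the fingers measure 117 mm over their backs; the gripper's body (75 mm by 190 mm) begins 51 mm behind the grasp point.
Start: joints at [74.261, 18.392, -4.016, 83.108, 1.295, 78.541, -3.26], TCP at [0.185, -0.623, 0.405] pointing down, gripper open.
Joint ranges: [-163.93, 163.93], [-17.29, 119.83], [-79.2, 71.16], [3.27, 140.29], [-89.18, 269.18], [5.43, 117.66], [-154.24, 154.24]. Speed limits (degrees/s): [147.25, 147.25, 180, 180, 180, 180, 180].

### API

Orientations are given as [roll, pitch, yaw] about the fixed x, y, z axes, in that order (R = Rz(yaw) Ry(pitch) Rx(roll)).
In Python, from workcell import telemetry, viewer, ticket gives the robot as it stands. The module is installed in compiled form; this text tells all that it offers.
- The arm moves only by the tool jog_arm, never from a script. Its arguments are lists of equal length, an entry for each row: "travel": the shift along the world's x, y, z in mm, a list of three; "turn": the turn, a rotation vector about the world's x, y, z in rad, a list of three; "claw": the finger opening in mm, from 0 to 87. A call has 1 to 8 rows; each row shifts and turns the commanded pose from where the row before left it; what a row does not reach is not made up. A row lasts 1/8 s, in which the tool goes at most 62.5 mm and 10.7 degrees, less where a joint would pass 70% of its speed; a pose out of reach is approached as far as the arm can. A call is refused whole if a number of a shift passes 62.5 or a number of a turn 0.188, either way. A call with a gripper value outside its range is refused whole. The fingers move at their own pace and stop on an object; "squeeze" is the grip in N (left out, the last holds). Time passes only in rows, so rows that do not move let the fingers close. It gives the time, the measured TCP pose, the force and the opening at its end, in the units of the state.
- telemetry.get_obs(): the state, without advancing time (a new reading comes with each control period).
- viewer.get_image(name): name is "side" or "top"; returns a dict with "pixels" (420x560x3 uint8, red, green, blue), "fx", "fy", "cx", "cy" (pixels), "rvec" (rotation vector, rad) and "tvec" (3), from world to camera coordinates, as OpenCV has them. Camera axes: x right, y down, z forward; pixel columns grow to the right and rows downward; lengths in m; the calibration is good to about 2 mm. A picture is of the moment at which its call begins. There is no depth.
- ticket.job_done(): hands the job in, once; it reports no verdict.
The state is a dict: "t": time; "joint_pos": joint angles; "dq": joint speeds; "joint_torque": joint torques, N m; "eef_pos": TCP position; "eef_rot": TCP orientation; "force": force on the tool from outside, world axes, zero at the start; "wrist_torque": the same for the moment, N m; "opening": opening from 0.0 (shut) to 1.0 (fully open).
Only numpy, scipy, OpenCV 4.12 (cv2) and the standard library are available. Lean on these libraries where they do the work, as an engineer would, in place of code of your own. Each camera call takes 0.05 s, during which the arm holds its last target. There are 200 camera calls.

### The job

Roll the capped sample tube along the reader tray by pushing its side, up the low yellow wedge and over its lip, into the red-marked reading zone, and press it squarely against the blue touch plate with a steady push of about 7 newtons for a second so that the reader registers it, without ramming or overloading the plate. Then ease off slowly so that the tube stays lying at rest in the zone, between the lip and the plate. Keep the tube down on the tray all the time, do not push on the reader with the robot itself, and leave the bucket, jar and bottle beside the tray where they stand.

Things in the scene. Friction and masses are not known exactly. Their poses are not given: they have to be found in the camera images.
- tray: fixed grey reader tray, 280 (x) by 170 (y) mm, flat bed 8 mm thick. Origin: on the table under the bed's middle line, 130 mm from the open end. +x is the rolling direction, from the open end (x = -130) to the reader with its touch plate at the far end. Black side rails at y = +-77 to +-85, tops 16 mm above the table
- mark (a point): middle of the red-marked reading zone, at x = 68 in the tray's frame, 26 mm above the table (the height of the axis of the tube lying there); axes as the tray's. Red bands on both rails and on the bed show the zone, x = 58 to 78. Lying home, the tube's axis is anywhere between x = 58.3 (against the lip) and its touch on the plate (61 to 77)
- tube: loose white capped sample tube, a plain cylinder 36 mm in diameter, 110 mm long, about 160 g (varies by a quarter), lying across the tray bed, yellow cap at its +y end, blue label on one side. Origin: on its axis at mid-length, 18 mm above the bed; its y axis runs along the tube, x and z turn as it rolls
- bucket: bystander: black rotor bucket with yellow insert, 64 mm diameter, 115 mm tall, standing beside the tray; origin at the centre of its underside
- jar: bystander: amber jar, 60 mm diameter, 80 mm tall, standing beside the tray; origin at the centre of its underside
- flask: bystander: white bottle with blue cap, 56 mm diameter, 100 mm tall, standing beside the tray; origin at the centre of its underside
- lip (a point): middle of the lip of the yellow wedge that crosses the bed. The wedge rises gently by 2 mm from x = 20 to x = 50 in the tray's frame; the lip is its top edge, at x = 50, 10 mm above the table, with a square 2 mm step down to the bed behind it. A light slow push (under 3 N) rolls the tube over it; then it drops forward towards the plate by itself, and the step keeps it from rolling back
- reader: white reader housing fixed on the tray, 28 by 154 mm, top 38 mm above the table; origin: centre of its underside, at x = 130 in the tray's frame. In front of it stands its blue touch plate, 130 wide, 8 thick, top 35 mm above the table. The plate's front face is clamped anew each time somewhere from x = 79 to 95 in the tray's frame: find it by feel
- plate_face (a point): nominal middle of the plate's front face (x = 87 in the tray's frame, 26 mm above the table; the real face may be 8 mm before or behind it). The plate yields 1 mm per 8 N and springs back. It registers when the tube presses it with 4 N or more for half a second; more than 8.5 N overloads it. The tube slides easily on bed and plate; 1 to 2 N of a 7 N push are lost to rubbing

How it is judged:
By the outcome, as a careful person would: the job done as asked, in the order asked, and still so for the second after the job is handed in, with the robot touching nothing.
It also fails if it takes over 61 s, if anything falls off the work surface, if the arm or the gripper's body presses on something with over 40 N, if the wrist force passes 120 N, or if a joint passes its speed limit or range.

## Working session

There is one attempt and no reset: what is moved stays moved. The work goes in short steps, Python scripts to look and compute and a tool call to move; the robot and the scene stay as the last step left them, time stands still between calls to the robot, and variables do not carry over. Pictures are saved under pics/ and viewed, about 8 in all and at most 12, crops included, and the job is handed in when it is done.

Besides the shell and the picture viewer there is one more tool, called after "Call:" as name(argument=value, ...) on one line, values as JSON. jog_arm: Moves the arm, as the interface text tells. Its arguments: {"type":"object","properties":{"travel":{"type":"array","items":{"type":"array","items":{"type":"number"}}},"turn":{"type":"array","items":{"type":"array","items":{"type":"number"}}},"claw":{"type":"array","items":{"type":"number"}},"squeeze":{"type":"number"}},"required":["travel","turn","claw"]}

```bash
mkdir -p pics; cat > h.py <<'E'
import numpy as np, cv2
from workcell import telemetry, viewer, ticket
def grab(n):
    d=viewer.get_image(n); return d
def ray(d,u,v):
    R=cv2.Rodrigues(np.array(d['rvec'],float))[0]; t=np.array(d['tvec'],float).ravel()
    return -R.T@t, R.T@np.array([(u-d['cx'])/d['fx'],(v-d['cy'])/d['fy'],1])
def onz(d,u,v,z):
    o,r=ray(d,u,v); return o+r*(z-o[2])/r[2]
def proj(d,p):
    return cv2.projectPoints(np.array(p,float).reshape(-1,1,3),np.array(d['rvec'],float),np.array(d['tvec'],float),np.array([[d['fx'],0,d['cx']],[0,d['fy'],d['cy']],[0,0,1.]]),None)[0].reshape(-1,2)
E
python3 - <<'E'
from h import *
import pickle
for n in('top','side'):
    d=grab(n); pickle.dump(d,open(n+'.pkl','wb')); cv2.imwrite(f'pics/{n}0.png',d['pixels'][:,:,::-1]); print(n,ray(d,280,210))
print(telemetry.get_obs())
E
```

```text
top (array([0.45192235, 0.03642017, 0.84744379]), array([ 0.17983463,  0.02584199, -0.98362417]))
side (array([0.38150986, 0.4789005 , 0.59540652]), array([ 0.29432424, -0.60231369, -0.74208235]))
{'t': 0.1, 'joint_pos': array([74.26106096, 18.43375482, -4.01501536, 83.16842107,  1.29492618,
       78.54149526, -3.26183359]), 'dq': array([-0.11964199,  0.01206515,  0.05348395, -0.1717368 , -0.07895894,
        0.0100355 ,  0.07081971]), 'joint_torque': array([ 1.81362993e-04, -4.92572093e+01, -4.05614907e-01, -3.13399315e+01,
       -6.41347608e-02,  3.95116908e-02,  5.51747883e-05]), 'eef_pos': array([ 0.18502931, -0.62291017,  0.40377808]), 'eef_rot': array([-90.00563351,   0.09844367, -73.45379814]), 'force': array([-0.08509667, -0.3658438 ,  0.087071  ]), 'wrist_torque': array([ 0.0124649 , -0.01311967,  0.05324323]), 'opening': 1.0012772277860194}
```

View pics/top0.png

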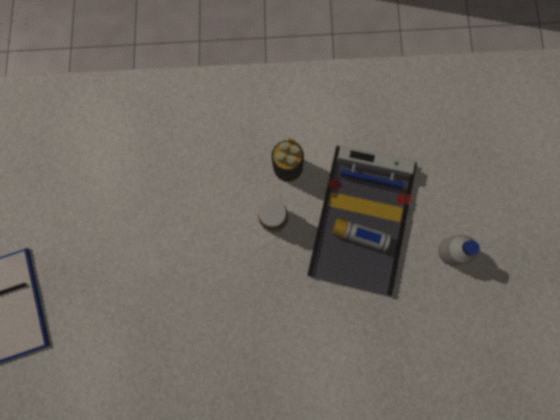

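View pics/side0.png

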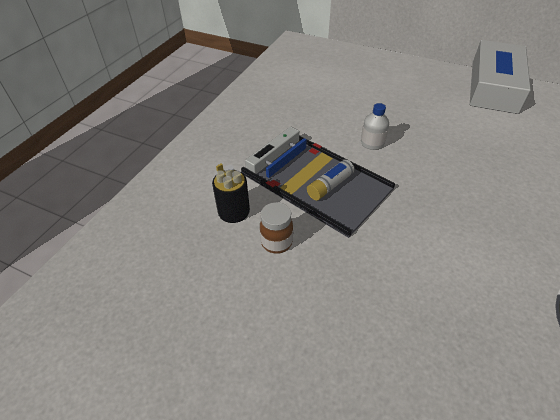

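```bash
python3 - <<'E'
import pickle,cv2
d=pickle.load(open('top.pkl','rb'));p=d['pixels'][140:300,250:425,::-1]
p=cv2.convertScaleAbs(cv2.resize(p,None,fx=4,fy=4,interpolation=2)[:600],alpha=1.8);cv2.imwrite('pics/c.png',p[:600])
E
```

```text
(no output)
```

View pics/c.png

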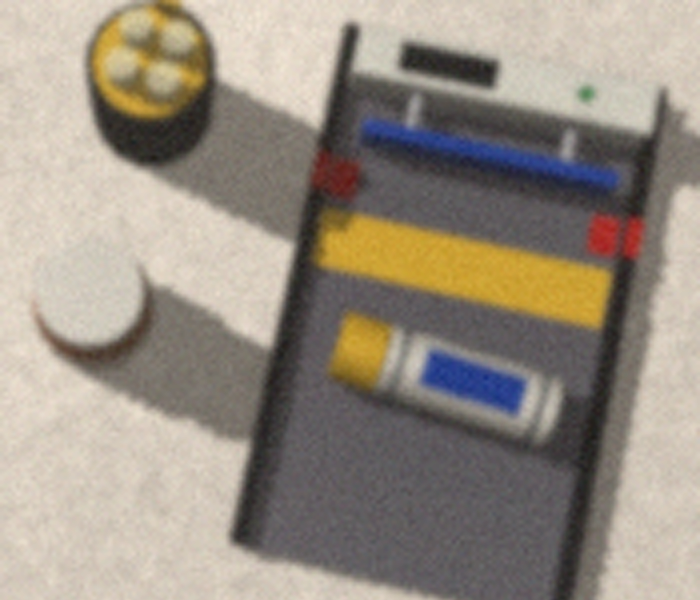

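```bash
cat > fit.py <<'E'
from h import *
import pickle
from scipy.optimize import least_squares as ls
d=pickle.load(open('top.pkl','rb'))
def full(c): c=np.array(c,float); return (c+.5)/4-.5+[250,140]
P=np.array([[150,85,16],[-130,85,16],[-130,-85,16],[150,-85,16],[50,-77,10],[20,-77,8],[20,77,8]])/1e3
U=full([[347,22],[236,543],[580,616],[663,90],[613,268],[603,328],[316,266]])
def T(q,p): c,s=np.cos(q[2]),np.sin(q[2]); return p@np.array([[c,s,0],[-s,c,0],[0,0,1]])+[q[0],q[1],0]
r=ls(lambda q:(proj(d,T(q,P))-U).ravel(),[.6,0,0],loss='soft_l1')
q=r.x; print(q,np.degrees(q[2])); print(np.round(r.fun.reshape(-1,2),1))
def tray(w): 
    e=np.array(w)-[q[0],q[1],0]; c,s=np.cos(q[2]),np.sin(q[2]); return np.array([c*e[0]+s*e[1],-s*e[0]+c*e[1],w[2]])*1e3
if __name__=='__main__':
    for n,c,z in [('tube top capend',(362,318),.04),('capL',(337,345),.026),('cap bot',(345,380),.026),('tube right',(562,405),.026),('tube far edge r',(555,375),.026),('near r',(540,443),.026),('plate far L top',(365,122),.035),('near L top',(362,140),.035),('near R',(615,187),.035),('bucket',(150,62),.115),('jar',(92,295),.08)]:
        w=onz(d,*full(c),z); print(n,np.round(w*1e3),np.round(tray(w),1))
    w=onz(d,465,246,.1); print('flask',w,tray(w))
    s=pickle.load(open('side.pkl','rb'));print('side proj',np.round(proj(s,T(q,P))))
E
python3 fit.py
```

```text
[ 0.57342761 -0.1090808  -0.24341601] -13.946710048322977
[[-0.9 -0.1]
 [-0.   0.7]
 [-0.8  1.6]
 [ 1.1 -1.4]
 [ 1.1  0.2]
 [ 0.9 -0.6]
 [-1.7 -0.5]]
tube top capend [577. -61.  40.] [-7.9 47.5 40. ]
capL [566. -50.  26.] [-21.5  56.   26. ]
cap bot [548. -53.  26.] [-38.   48.8  26. ]
tube right [ 533. -159.   26.] [-27.6 -58.1  26. ]
tube far edge r [ 548. -157.   26.] [-13.5 -52.2  26. ]
near r [ 514. -147.   26.] [-48.4 -50.8  26. ]
plate far L top [679. -69.  35.] [92.7 64.7 35. ]
near L top [670. -67.  35.] [83.1 64.4 35. ]
near R [ 641. -191.   35.] [ 84.9 -63.5  35. ]
bucket [689.  40. 115.] [ 76.7 172.2 115. ]
jar [586.  71.  80.] [-31.  177.7  80. ]
flask [ 0.51246464 -0.27225798  0.1       ] [ -19.8369418  -173.06002057  100.        ]
side proj [[240. 169.]
 [351. 233.]
 [395. 183.]
 [289. 131.]
 [322. 152.]
 [333. 158.]
 [290. 197.]]
```

```bash
python3 - <<'E'
import pickle,cv2
d=pickle.load(open('side.pkl','rb'));p=d['pixels'][115:245,235:405,::-1]
p=cv2.convertScaleAbs(cv2.resize(p,None,fx=4.5,fy=4.5,interpolation=2),alpha=1.3);cv2.imwrite('pics/s.png',p);print(p.shape)
E
```

```text
(585, 765, 3)
```

View pics/s.png

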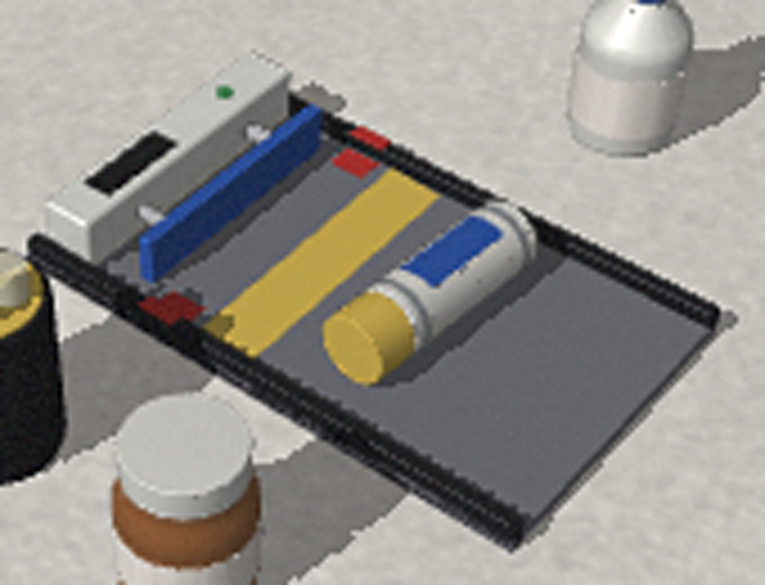

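Call:
jog_arm(travel=[[26, 44, 0], [26, 44, 0], [26, 44, 0], [26, 44, 0], [26, 44, 0], [26, 44, 0], [26, 44, 0], [26, 44, 0]], turn=[[0, 0, -0.09], [0, 0, -0.09], [0, 0, -0.09], [0, 0, -0.09], [0, 0, -0.09], [0, 0, -0.08], [0, 0, 0], [0, 0, 0]], claw=[50, 50, 50, 50, 50, 50, 50, 50])

```text
t: 1.1
eef_pos: [0.3936, -0.2694, 0.4045]
eef_rot: [-90.0, -0.0, -103.8]
force: [0.6, -0.6, 0.3]
opening: 0.575
```

```bash
cat > fit2.py <<'E'
from fit import *
s=pickle.load(open('side.pkl','rb'))
def fs(c): c=np.array(c,float); return (c+.5)/4.5-.5+[235,115]
RP=np.array([[116,77,38],[144,77,38],[116,-77,38],[144,-77,38]])/1e3
P2=np.vstack([np.array([[150,85,16],[-130,85,16],[-130,-85,16],[50,-77,10],[20,-77,8]])/1e3,RP])
U2=fs([[32,237],[510,540],[718,314],[386,168],[440,195],[90,222],[48,207],[290,76],[255,53]])
P1=np.vstack([P,RP[[0,2]]]); U1=np.vstack([U,full([[357,73],[655,135]])])
o=lambda x:np.r_[(proj(d,T(x,P1))-U1).ravel(),(proj(s,T(x,P2))-U2).ravel()]
r=ls(o,q,loss='soft_l1'); q=r.x; J=r.jac
import fit; fit.q=q
if __name__=='__main__':
    print(q,np.degrees(q[2])); print(np.round(o(q).reshape(-1,2),1))
    # tube pose: silhouette extremes by fit: tray x,y,yaw
    for n,c,z in [('capface centre',(355,347),.026),('cap axis end',(365,345),.026)]:
        print(n,np.round(tray(onz(s,*fs(c),z)),1))
    for n,c,z in [('capL',(337,345),.026),('tube right',(562,405),.026)]:
        print(n,np.round(tray(onz(d,*full(c),z)),1))
    for n,c in [('pl R top near',(323,108)),('pl L top near',(152,238)),('pl L top front',(160,240))]:
        print(n,np.round(tray(onz(s,*fs(c),.035)),1))
    for x in(-85,-46,43): print(x,T(q,np.array([[x,0,0]])/1e3))
E
python3 fit2.py
```

```text
[ 0.57342761 -0.1090808  -0.24341601] -13.946710048322977
[[-0.9 -0.1]
 [-0.   0.7]
 [-0.8  1.6]
 [ 1.1 -1.4]
 [ 1.1  0.2]
 [ 0.9 -0.6]
 [-1.7 -0.5]]
[ 0.57346979 -0.10882667 -0.25577236] -14.654676538995204
[[-0.  -0.4]
 [-0.8  0. ]
 [-1.9  1.9]
 [ 1.8 -0.8]
 [ 1.2  0.7]
 [ 0.8 -0.1]
 [-1.6 -0.9]
 [-0.9 -0.4]
 [ 0.2 -0.2]
 [-1.2  1.3]
 [ 1.9 -1.7]
 [ 1.2 -1. ]
 [ 1.8  0.1]
 [ 0.7  0.3]
 [-0.6  1.7]
 [-1.  -0.6]
 [ 0.5 -0.8]
 [-1.2 -0.4]]
capface centre [-19.2  49.9  26. ]
cap axis end [-21.9  46.   26. ]
capL [-22.1  55.5  26. ]
tube right [-26.8 -58.7  26. ]
pl R top near [ 88.6 -67.   35. ]
pl L top near [91.2 59.9 35. ]
pl L top front [87.5 58.6 35. ]
-85 [[ 0.491235   -0.08732229  0.        ]]
-46 [[ 0.52896626 -0.09718901  0.        ]]
43 [[ 0.61507093 -0.11970536  0.        ]]
```

Call:
jog_arm(travel=[[25, 45, 0], [25, 45, 0], [26, 45, 0], [26, 45, -20], [0, 0, -50], [0, 0, -50], [0, 0, -40], [0, 0, -20]], turn=[[0, 0, -0.012], [0, 0, 0], [0, 0, 0], [0, 0, 0], [0, 0, 0], [0, 0, 0], [0, 0, 0], [0, 0, 0]], claw=[50, 50, 50, 50, 50, 50, 50, 50])

```text
t: 2.1
eef_pos: [0.4938, -0.0909, 0.222]
eef_rot: [-90.3, 0.0, -104.5]
force: [0.8, 0.0, 0.1]
opening: 0.577
```

```bash
python3 - <<'E'
from fit2 import *
o=telemetry.get_obs();print(o['t'],o['eef_pos'],o['eef_rot'],o['force'],tray(o['eef_pos']))
for n in('top','side'):
    i=grab(n); pickle.dump(i,open(n+'1.pkl','wb'))
    c=i['pixels'][140:300,250:450] if n=='top' else i['pixels'][115:255,215:415]
    cv2.imwrite(f'pics/{n}1.png',cv2.convertScaleAbs(cv2.resize(c[:,:,::-1],None,fx=3.7,fy=3.7,interpolation=2),alpha=1.5))
E
```

```text
[ 0.57342761 -0.1090808  -0.24341601] -13.946710048322977
[[-0.9 -0.1]
 [-0.   0.7]
 [-0.8  1.6]
 [ 1.1 -1.4]
 [ 1.1  0.2]
 [ 0.9 -0.6]
 [-1.7 -0.5]]
2.1 [ 0.4937612  -0.09087407  0.22199368] [-9.02554777e+01  7.16509833e-03 -1.04491698e+02] [0.80746033 0.03014545 0.06637179] [-81.65741123  -2.79712313 221.99367537]
```

View pics/side1.png

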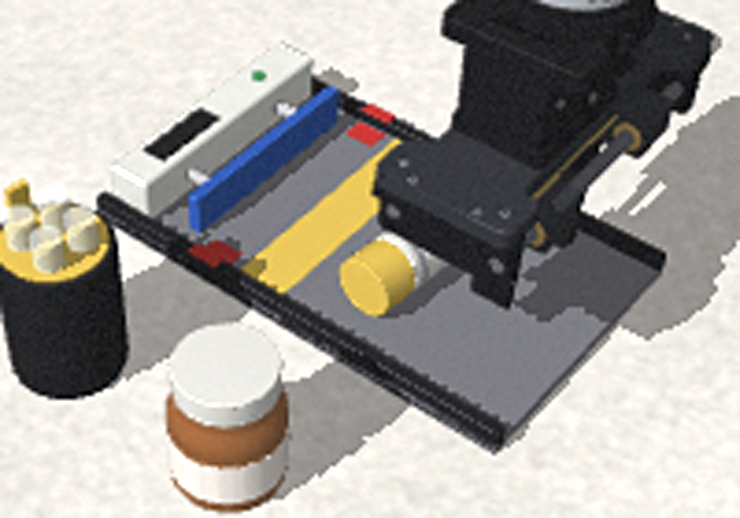

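Call:
jog_arm(travel=[[0, 1, -12], [0, 1, -10], [0, 0, -2], [0, 0, 0], [3.87, -1.01, 0], [3.87, -1.01, 0], [0, 0, 0], [0, 0, 0]], turn=[[0, 0, 0], [0, 0, 0], [0, 0, 0], [0, 0, 0], [0, 0, 0], [0, 0, 0], [0, 0, 0], [0, 0, 0]], claw=[50, 50, 50, 50, 50, 50, 50, 50])

```text
t: 3.2
eef_pos: [0.5029, -0.0911, 0.2008]
eef_rot: [-90.0, 0.0, -104.5]
force: [0.2, 0.1, -0.4]
opening: 0.575
```

```bash
cat > st.py <<'E'
import numpy as np
from workcell import telemetry
o=telemetry.get_obs();a=np.radians(14.65);c,s=np.cos(a),np.sin(a)
f=o['force'];e=o['eef_pos']-[.57347,-.10883,0]
print('t',o['t'],'tray',np.round([1e3*(c*e[0]-s*e[1]),1e3*(s*e[0]+c*e[1]),e[2]*1e3],2),'F along,lat,z',np.round([c*f[0]-s*f[1],s*f[0]+c*f[1],f[2]],2),o['eef_rot'].round(2), 'M',o['wrist_torque'].round(2))
E
python3 st.py
```

```text
t 3.2 tray [-72.79  -0.71 200.78] F along,lat,z [ 0.2   0.17 -0.36] [ -90.01    0.   -104.51] M [0.05 0.03 0.05]
```

Call:
jog_arm(travel=[[1.94, -0.51, -2], [1.94, -0.51, -1], [1.94, -0.51, 0], [1.94, -0.51, 0], [1.94, -0.51, 0], [1.94, -0.51, 0], [1.94, -0.51, 0], [1.94, -0.51, 0]], turn=[[0, 0, 0], [0, 0, 0], [0, 0, 0], [0, 0, 0], [0, 0, 0], [0, 0, 0], [0, 0, 0], [0, 0, 0]], claw=[50, 50, 50, 50, 50, 50, 50, 50])

```text
t: 4.2
eef_pos: [0.5185, -0.0952, 0.1978]
eef_rot: [-90.0, -0.0, -104.5]
force: [-0.1, 0.3, 0.3]
opening: 0.571
```

```bash
python3 st.py
```

```text
t 4.2 tray [-56.65  -0.75 197.79] F along,lat,z [-0.14  0.24  0.25] [ -90.01   -0.   -104.51] M [-0.01 -0.01 -0.03]
```

Call:
jog_arm(travel=[[0.97, -0.25, 0], [0.97, -0.25, 0], [0.97, -0.25, 0], [0.97, -0.25, 0], [0.97, -0.25, 0], [0.97, -0.25, 0], [0.97, -0.25, 0], [0.97, -0.25, 0]], turn=[[0, 0, 0], [0, 0, 0], [0, 0, 0], [0, 0, 0], [0, 0, 0], [0, 0, 0], [0, 0, 0], [0, 0, 0]], claw=[50, 50, 50, 50, 50, 50, 50, 50])

```text
t: 5.2
eef_pos: [0.5262, -0.0972, 0.1978]
eef_rot: [-90.0, -0.0, -104.5]
force: [-1.2, -0.9, 0.2]
opening: 0.574
```

```bash
python3 st.py; python3 - <<'E'
from fit2 import *
i=grab('side');c=i['pixels'][115:255,215:415]
cv2.imwrite('pics/side2.png',cv2.convertScaleAbs(cv2.resize(c[:,:,::-1],None,fx=4,fy=4,interpolation=2),alpha=1.5))
E
```

```text
t 5.2 tray [-48.68  -0.72 197.78] F along,lat,z [-0.93 -1.21  0.16] [ -90.     -0.   -104.51] M [0.03 0.07 0.02]
[ 0.57342761 -0.1090808  -0.24341601] -13.946710048322977
[[-0.9 -0.1]
 [-0.   0.7]
 [-0.8  1.6]
 [ 1.1 -1.4]
 [ 1.1  0.2]
 [ 0.9 -0.6]
 [-1.7 -0.5]]
```

View pics/side2.png

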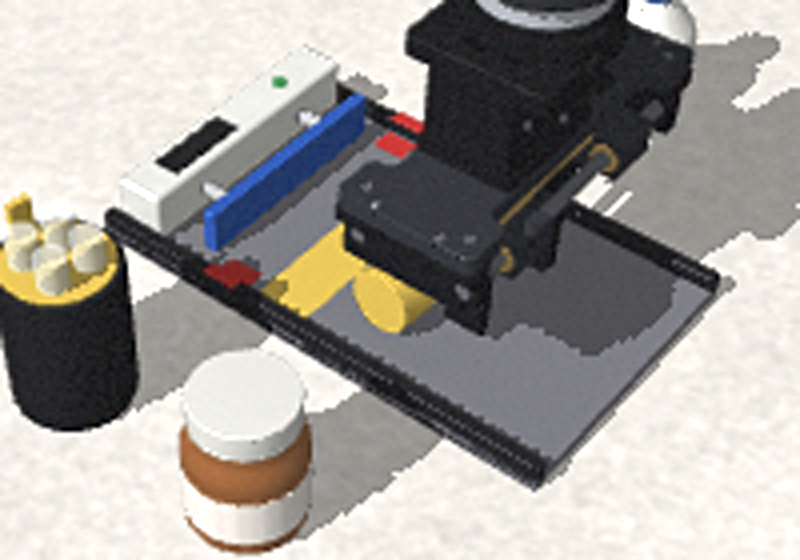

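Call:
jog_arm(travel=[[1.45, -0.38, 0], [1.45, -0.38, 0], [1.45, -0.38, 0], [1.45, -0.38, 0], [1.45, -0.38, 0], [1.45, -0.38, 0], [1.45, -0.38, 0], [1.45, -0.38, 0]], turn=[[0, 0, 0], [0, 0, 0], [0, 0, 0], [0, 0, 0], [0, 0, 0], [0, 0, 0], [0, 0, 0], [0, 0, 0]], claw=[50, 50, 50, 50, 50, 50, 50, 50])

```text
t: 6.25
eef_pos: [0.5378, -0.1003, 0.1978]
eef_rot: [-90.0, -0.0, -104.5]
force: [-0.0, -0.2, 0.7]
opening: 0.572
```

Call:
jog_arm(travel=[[1.45, -0.38, 0], [1.45, -0.38, 0], [1.45, -0.38, 0], [1.45, -0.38, 0], [1.45, -0.38, 0], [1.45, -0.38, 0], [1.45, -0.38, 0], [1.45, -0.38, 0]], turn=[[0, 0, 0], [0, 0, 0], [0, 0, 0], [0, 0, 0], [0, 0, 0], [0, 0, 0], [0, 0, 0], [0, 0, 0]], claw=[50, 50, 50, 50, 50, 50, 50, 50])

```text
t: 7.25
eef_pos: [0.5494, -0.1033, 0.1978]
eef_rot: [-90.0, -0.0, -104.5]
force: [-1.1, 1.0, 0.4]
opening: 0.576
```

```bash
python3 st.py; python3 - <<'E'
from fit2 import *
for n in ('side','top'):
    i=grab(n);c=i['pixels'][115:255,215:415] if n=='side' else i['pixels'][140:290,270:430]
    cv2.imwrite(f'pics/{n}3.png',cv2.convertScaleAbs(cv2.resize(c[:,:,::-1],None,fx=4,fy=4,interpolation=2),alpha=1.5))
E
```

```text
t 7.25 tray [-24.66  -0.71 197.8 ] F along,lat,z [-1.27  0.67  0.37] [ -90.     -0.   -104.51] M [ 0.04 -0.02 -0.01]
[ 0.57342761 -0.1090808  -0.24341601] -13.946710048322977
[[-0.9 -0.1]
 [-0.   0.7]
 [-0.8  1.6]
 [ 1.1 -1.4]
 [ 1.1  0.2]
 [ 0.9 -0.6]
 [-1.7 -0.5]]
```

View pics/side3.png

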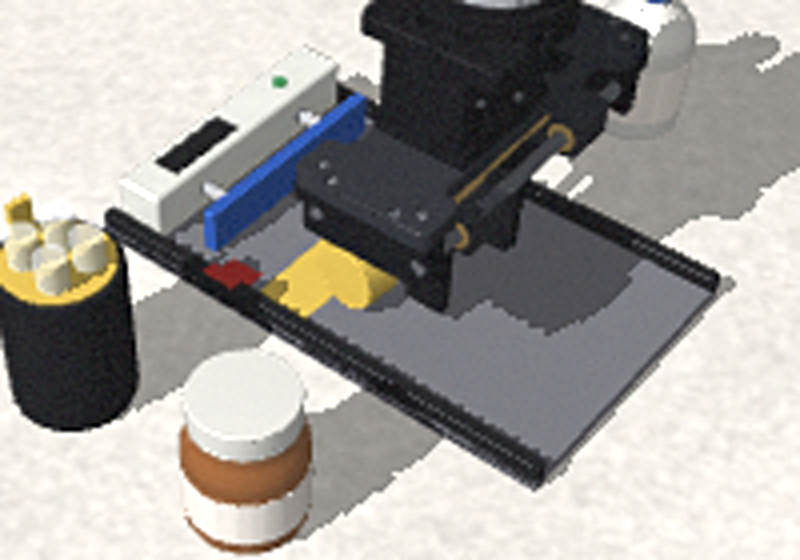

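Call:
jog_arm(travel=[[1.45, -0.38, 0], [1.45, -0.38, 0], [1.45, -0.38, 0], [1.45, -0.38, 0], [1.45, -0.38, 0], [1.45, -0.38, 0], [1.45, -0.38, 0], [1.45, -0.38, 0]], turn=[[0, 0, 0], [0, 0, 0], [0, 0, 0], [0, 0, 0], [0, 0, 0], [0, 0, 0], [0, 0, 0], [0, 0, 0]], claw=[50, 50, 50, 50, 50, 50, 50, 50])

```text
t: 8.35
eef_pos: [0.561, -0.1063, 0.1978]
eef_rot: [-90.0, -0.0, -104.5]
force: [0.0, 0.2, -0.4]
opening: 0.576
```

Call:
jog_arm(travel=[[0.97, -0.25, 0], [0.97, -0.25, 0], [0.97, -0.25, 0], [0.97, -0.25, 0], [0.97, -0.25, 0], [0.97, -0.25, 0], [0.97, -0.25, 0], [0.97, -0.25, 0]], turn=[[0, 0, 0], [0, 0, 0], [0, 0, 0], [0, 0, 0], [0, 0, 0], [0, 0, 0], [0, 0, 0], [0, 0, 0]], claw=[50, 50, 50, 50, 50, 50, 50, 50])

```text
t: 9.35
eef_pos: [0.5688, -0.1083, 0.1978]
eef_rot: [-90.0, -0.0, -104.5]
force: [-0.7, -0.1, 0.2]
opening: 0.576
```

Call:
jog_arm(travel=[[0.97, -0.25, 0], [0.97, -0.25, 0], [0.97, -0.25, 0], [0.97, -0.25, 0], [0.97, -0.25, 0], [0.97, -0.25, 0], [0.97, -0.25, 0], [0.97, -0.25, 0]], turn=[[0, 0, 0], [0, 0, 0], [0, 0, 0], [0, 0, 0], [0, 0, 0], [0, 0, 0], [0, 0, 0], [0, 0, 0]], claw=[50, 50, 50, 50, 50, 50, 50, 50])

```text
t: 10.35
eef_pos: [0.5765, -0.1103, 0.1978]
eef_rot: [-90.0, -0.0, -104.5]
force: [-0.5, 0.6, 0.0]
opening: 0.573
```

```bash
python3 st.py; python3 - <<'E'|tail -3
from fit2 import *
for n in ('side','top'):
    i=grab(n);c=i['pixels'][115:255,215:415] if n=='side' else i['pixels'][140:290,270:430]
    cv2.imwrite(f'pics/{n}4.png',cv2.convertScaleAbs(cv2.resize(c[:,:,::-1],None,fx=4,fy=4,interpolation=2),alpha=1.5))
print(tray(onz(s,214.6+371/4,114.6+298/4,.026)),tray(onz(s,214.6+352/4,114.6+272/4,.026)))
E
```

```text
t 10.35 tray [  3.33  -0.67 197.8 ] F along,lat,z [-0.64  0.44  0.04] [ -90.     -0.   -104.51] M [ 0.09  0.07 -0.04]
 [ 0.9 -0.6]
 [-1.7 -0.5]]
[-5.16777408 51.74043767 26.        ] [13.73175972 42.95201519 26.        ]
```

View pics/side4.png

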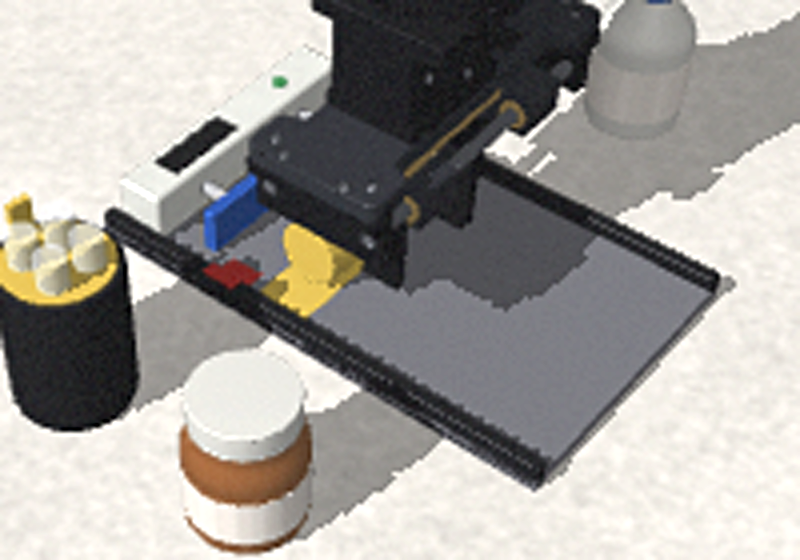

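Call:
jog_arm(travel=[[0.97, -0.25, 0], [0.97, -0.25, 0], [0.97, -0.25, 0], [0.97, -0.25, 0], [0.97, -0.25, 0], [0.97, -0.25, 0], [0.97, -0.25, 0], [0.97, -0.25, 0]], turn=[[0, 0, 0], [0, 0, 0], [0, 0, 0], [0, 0, 0], [0, 0, 0], [0, 0, 0], [0, 0, 0], [0, 0, 0]], claw=[50, 50, 50, 50, 50, 50, 50, 50])

```text
t: 11.45
eef_pos: [0.5843, -0.1123, 0.1978]
eef_rot: [-90.0, -0.0, -104.5]
force: [-0.4, -0.4, 0.0]
opening: 0.573
```

Call:
jog_arm(travel=[[0.58, -0.15, 0], [0.58, -0.15, 0], [0.58, -0.15, 0], [0.58, -0.15, 0], [0.58, -0.15, 0], [0.58, -0.15, 0], [0.58, -0.15, 0], [0.58, -0.15, 0]], turn=[[0, 0, 0], [0, 0, 0], [0, 0, 0], [0, 0, 0], [0, 0, 0], [0, 0, 0], [0, 0, 0], [0, 0, 0]], claw=[50, 50, 50, 50, 50, 50, 50, 50])

```text
t: 12.45
eef_pos: [0.5889, -0.1135, 0.1978]
eef_rot: [-90.0, -0.0, -104.5]
force: [0.6, -0.4, 0.3]
opening: 0.573
```

Call:
jog_arm(travel=[[0.58, -0.15, 0], [0.58, -0.15, 0], [0.58, -0.15, 0], [0.58, -0.15, 0], [0.58, -0.15, 0], [0.58, -0.15, 0], [0.58, -0.15, 0], [0.58, -0.15, 0]], turn=[[0, 0, 0], [0, 0, 0], [0, 0, 0], [0, 0, 0], [0, 0, 0], [0, 0, 0], [0, 0, 0], [0, 0, 0]], claw=[50, 50, 50, 50, 50, 50, 50, 50])

```text
t: 13.45
eef_pos: [0.5936, -0.1148, 0.1978]
eef_rot: [-90.0, -0.0, -104.5]
force: [0.1, 0.1, -0.1]
opening: 0.575
```

```bash
python3 st.py
```

```text
t 13.45 tray [ 20.93  -0.65 197.8 ] F along,lat,z [ 0.1   0.09 -0.11] [ -90.     -0.   -104.51] M [ 0.05  0.04 -0.  ]
```

Call:
jog_arm(travel=[[0.58, -0.15, 0], [0.58, -0.15, 0], [0.58, -0.15, 0], [0.58, -0.15, 0], [0.58, -0.15, 0], [0.58, -0.15, 0], [0.58, -0.15, 0], [0.58, -0.15, 0]], turn=[[0, 0, 0], [0, 0, 0], [0, 0, 0], [0, 0, 0], [0, 0, 0], [0, 0, 0], [0, 0, 0], [0, 0, 0]], claw=[50, 50, 50, 50, 50, 50, 50, 50])

```text
t: 14.45
eef_pos: [0.5982, -0.1159, 0.1978]
eef_rot: [-90.0, -0.0, -104.5]
force: [-0.5, 0.1, 0.3]
opening: 0.577
```

```bash
python3 st.py;  python3 - <<'E'|tail -1
from fit2 import *
for n in ('side','top'):
    i=grab(n);c=i['pixels'][140:220,235:335] if n=='side' else i['pixels'][140:290,270:430]
    cv2.imwrite(f'pics/{n}5.png',cv2.convertScaleAbs(cv2.resize(c[:,:,::-1],None,fx=7,fy=7,interpolation=2),alpha=1.5))
E
```

```text
t 14.45 tray [ 25.68  -0.63 197.78] F along,lat,z [-0.47 -0.03  0.3 ] [-9.0010e+01 -1.0000e-02 -1.0451e+02] M [ 0.06  0.05 -0.01]
 [-1.7 -0.5]]
```

View pics/side5.png

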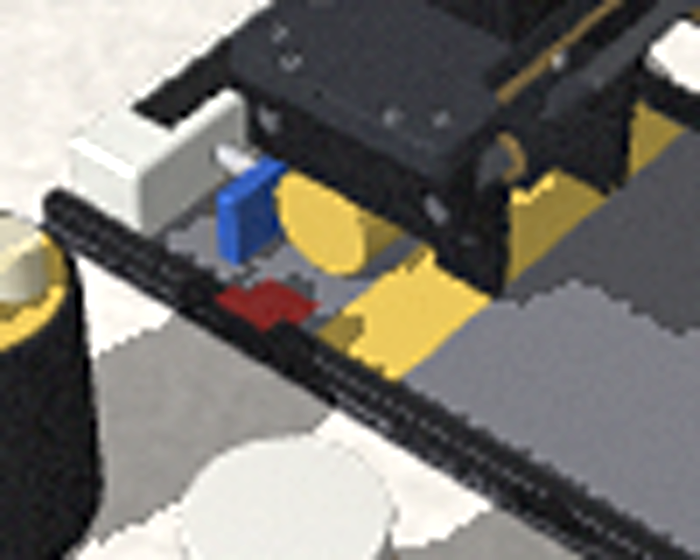

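The tube (cap at about 325,225 in the crop) has dropped over the lip and lies close to the blue plate. I'll advance slowly until I feel contact.

Call:
jog_arm(travel=[[0.58, -0.15, 0], [0.58, -0.15, 0], [0.58, -0.15, 0], [0.58, -0.15, 0], [0.58, -0.15, 0], [0.58, -0.15, 0], [0.58, -0.15, 0], [0.58, -0.15, 0]], turn=[[0, 0, 0], [0, 0, 0], [0, 0, 0], [0, 0, 0], [0, 0, 0], [0, 0, 0], [0, 0, 0], [0, 0, 0]], claw=[50, 50, 50, 50, 50, 50, 50, 50])

```text
t: 15.55
eef_pos: [0.6028, -0.1172, 0.1978]
eef_rot: [-90.0, -0.0, -104.5]
force: [-0.2, -0.2, -0.3]
opening: 0.577
```

Call:
jog_arm(travel=[[0.39, -0.1, 0], [0.39, -0.1, 0], [0.39, -0.1, 0], [0.39, -0.1, 0], [0.39, -0.1, 0], [0.39, -0.1, 0], [0.39, -0.1, 0], [0.39, -0.1, 0]], turn=[[0, 0, 0], [0, 0, 0], [0, 0, 0], [0, 0, 0], [0, 0, 0], [0, 0, 0], [0, 0, 0], [0, 0, 0]], claw=[50, 50, 50, 50, 50, 50, 50, 50])

```text
t: 16.55
eef_pos: [0.6059, -0.1179, 0.1978]
eef_rot: [-90.0, -0.0, -104.5]
force: [0.2, 0.3, -0.2]
opening: 0.571
```

```bash
python3 st.py
```

```text
t 16.55 tray [ 33.68  -0.58 197.78] F along,lat,z [ 0.08  0.33 -0.17] [ -90.     -0.   -104.51] M [ 0.07  0.07 -0.07]
```

Call:
jog_arm(travel=[[0.24, -0.06, 0], [0.24, -0.06, 0], [0.24, -0.06, 0], [0.24, -0.06, 0]], turn=[[0, 0, 0], [0, 0, 0], [0, 0, 0], [0, 0, 0]], claw=[50, 50, 50, 50])

```text
t: 17.05
eef_pos: [0.6068, -0.1182, 0.1978]
eef_rot: [-90.0, -0.0, -104.5]
force: [-0.0, -0.1, 0.0]
opening: 0.575
```

Call:
jog_arm(travel=[[0.24, -0.06, 0], [0.24, -0.06, 0], [0.24, -0.06, 0], [0.24, -0.06, 0]], turn=[[0, 0, 0], [0, 0, 0], [0, 0, 0], [0, 0, 0]], claw=[50, 50, 50, 50])

```text
t: 17.55
eef_pos: [0.6078, -0.1184, 0.1978]
eef_rot: [-90.0, -0.0, -104.5]
force: [-0.0, -0.1, -1.0]
opening: 0.576
```

Call:
jog_arm(travel=[[0.24, -0.06, 0], [0.24, -0.06, 0], [0.24, -0.06, 0], [0.24, -0.06, 0]], turn=[[0, 0, 0], [0, 0, 0], [0, 0, 0], [0, 0, 0]], claw=[50, 50, 50, 50])

```text
t: 18.05
eef_pos: [0.6088, -0.1187, 0.1978]
eef_rot: [-90.0, -0.0, -104.5]
force: [0.0, 0.7, 0.3]
opening: 0.573
```

Call:
jog_arm(travel=[[0.24, -0.06, 0], [0.24, -0.06, 0], [0.24, -0.06, 0], [0.24, -0.06, 0]], turn=[[0, 0, 0], [0, 0, 0], [0, 0, 0], [0, 0, 0]], claw=[50, 50, 50, 50])

```text
t: 18.55
eef_pos: [0.6097, -0.1189, 0.1978]
eef_rot: [-90.0, -0.0, -104.5]
force: [0.2, 0.6, -0.5]
opening: 0.572
```

Call:
jog_arm(travel=[[0.24, -0.06, 0], [0.24, -0.06, 0], [0.24, -0.06, 0], [0.24, -0.06, 0]], turn=[[0, 0, 0], [0, 0, 0], [0, 0, 0], [0, 0, 0]], claw=[50, 50, 50, 50])

```text
t: 19.05
eef_pos: [0.6107, -0.1191, 0.1978]
eef_rot: [-90.0, -0.0, -104.5]
force: [-0.3, 0.1, 0.2]
opening: 0.573
```

Call:
jog_arm(travel=[[0.24, -0.06, 0], [0.24, -0.06, 0], [0.24, -0.06, 0], [0.24, -0.06, 0]], turn=[[0, 0, 0], [0, 0, 0], [0, 0, 0], [0, 0, 0]], claw=[50, 50, 50, 50])

```text
t: 19.55
eef_pos: [0.6116, -0.1194, 0.1978]
eef_rot: [-90.0, -0.0, -104.5]
force: [0.1, 0.6, -0.8]
opening: 0.571
```

Call:
jog_arm(travel=[[0.24, -0.06, 0], [0.24, -0.06, 0], [0.24, -0.06, 0], [0.24, -0.06, 0]], turn=[[0, 0, 0], [0, 0, 0], [0, 0, 0], [0, 0, 0]], claw=[50, 50, 50, 50])

```text
t: 20.05
eef_pos: [0.6124, -0.1195, 0.1977]
eef_rot: [-90.1, -0.0, -104.5]
force: [-1.8, 0.3, 0.6]
opening: 0.575
```

Call:
jog_arm(travel=[[0.15, -0.04, 0], [0, 0, 0]], turn=[[0, 0, 0], [0, 0, 0]], claw=[50, 50])

```text
t: 20.3
eef_pos: [0.6125, -0.1196, 0.1976]
eef_rot: [-90.1, -0.0, -104.5]
force: [-2.8, 0.4, 0.4]
opening: 0.577
```

```bash
python3 st.py
```

```text
t 20.3 tray [ 40.45  -0.52 197.64] F along,lat,z [-2.86 -0.29  0.43] [-9.0060e+01 -1.0000e-02 -1.0451e+02] M [ 0.15  0.54 -0.12]
```

Call:
jog_arm(travel=[[0.1, -0.025, 0], [0.1, -0.025, 0], [0, 0, 0]], turn=[[0, 0, 0], [0, 0, 0], [0, 0, 0]], claw=[50, 50, 50])

```text
t: 20.68
eef_pos: [0.6127, -0.1196, 0.1976]
eef_rot: [-90.1, -0.0, -104.5]
force: [-3.2, 0.7, 1.8]
opening: 0.573
```

```bash
python3 st.py
```

```text
t 20.675 tray [ 40.67  -0.53 197.62] F along,lat,z [-3.24 -0.14  1.8 ] [-9.0060e+01 -1.0000e-02 -1.0451e+02] M [ 0.2   0.78 -0.13]
```

Call:
jog_arm(travel=[[0.1, -0.025, 0], [0.1, -0.025, 0], [0, 0, 0]], turn=[[0, 0, 0], [0, 0, 0], [0, 0, 0]], claw=[50, 50, 50])

```text
t: 21.05
eef_pos: [0.6129, -0.1197, 0.1976]
eef_rot: [-90.1, -0.0, -104.5]
force: [-4.3, 1.0, 0.9]
opening: 0.575
```

```bash
python3 st.py
```

```text
t 21.05 tray [ 40.9   -0.55 197.62] F along,lat,z [-4.46 -0.11  0.87] [-9.0050e+01 -1.0000e-02 -1.0451e+02] M [ 0.22  1.09 -0.16]
```

Call:
jog_arm(travel=[[0.1, -0.025, 0], [0.1, -0.025, 0], [0, 0, 0]], turn=[[0, 0, 0], [0, 0, 0], [0, 0, 0]], claw=[50, 50, 50])

```text
t: 21.42
eef_pos: [0.613, -0.1197, 0.1976]
eef_rot: [-90.1, -0.0, -104.5]
force: [-5.1, 1.1, 1.8]
opening: 0.574
```

```bash
python3 st.py
```

```text
t 21.425 tray [ 41.04  -0.53 197.6 ] F along,lat,z [-5.21 -0.23  1.83] [-9.0070e+01 -1.0000e-02 -1.0451e+02] M [ 0.18  1.15 -0.2 ]
```

Call:
jog_arm(travel=[[0.1, -0.025, 0], [0.1, -0.025, 0], [0, 0, 0]], turn=[[0, 0, -0.003], [0, 0, -0.003], [0, 0, 0]], claw=[50, 50, 50])

```text
t: 21.8
eef_pos: [0.6132, -0.1197, 0.1975]
eef_rot: [-90.1, -0.0, -104.8]
force: [-5.5, 0.3, 1.6]
opening: 0.573
```

```bash
python3 st.py
```

```text
t 21.8 tray [ 41.16  -0.43 197.55] F along,lat,z [-5.37 -1.08  1.58] [-9.0080e+01 -1.0000e-02 -1.0483e+02] M [ 0.26  1.2  -0.02]
```

Call:
jog_arm(travel=[[0.1, -0.025, 0], [0.15, -0.04, 0], [0, 0, 0]], turn=[[0, 0, 0], [0, 0, 0], [0, 0, 0]], claw=[50, 50, 50])

```text
t: 22.18
eef_pos: [0.6133, -0.1197, 0.1975]
eef_rot: [-90.1, -0.0, -104.8]
force: [-4.9, 1.1, 2.3]
opening: 0.571
```

```bash
python3 st.py
```

```text
t 22.175 tray [ 41.29  -0.43 197.54] F along,lat,z [-5.06 -0.2   2.27] [-9.0110e+01 -2.0000e-02 -1.0483e+02] M [ 0.27  1.33 -0.08]
```

Call:
jog_arm(travel=[[0, 0, 0]], turn=[[0, 0, 0]], claw=[50])

```text
t: 22.3
eef_pos: [0.6133, -0.1197, 0.1976]
eef_rot: [-90.1, -0.0, -104.8]
force: [-5.3, 1.6, 1.2]
opening: 0.576
```

```bash
python3 st.py
```

```text
t 22.3 tray [ 41.31  -0.43 197.57] F along,lat,z [-5.55  0.22  1.22] [-9.0100e+01 -2.0000e-02 -1.0483e+02] M [ 0.27  1.29 -0.06]
```

Call:
jog_arm(travel=[[0, 0, 0]], turn=[[0, 0, 0]], claw=[50])

```text
t: 22.42
eef_pos: [0.6133, -0.1197, 0.1976]
eef_rot: [-90.1, -0.0, -104.8]
force: [-5.5, 0.9, 1.7]
opening: 0.575
```

```bash
python3 st.py
```

```text
t 22.425 tray [ 41.31  -0.45 197.56] F along,lat,z [-5.51 -0.53  1.65] [-9.0100e+01 -2.0000e-02 -1.0483e+02] M [ 0.34  1.28 -0.06]
```

Call:
jog_arm(travel=[[0.15, -0.04, 0], [0.15, -0.04, 0], [0, 0, 0]], turn=[[0, 0, 0], [0, 0, 0], [0, 0, 0]], claw=[50, 50, 50])

```text
t: 22.8
eef_pos: [0.6135, -0.1197, 0.1975]
eef_rot: [-90.1, -0.0, -104.8]
force: [-6.5, 2.1, 2.4]
opening: 0.572
```

```bash
python3 st.py
```

```text
t 22.8 tray [ 41.44  -0.4  197.46] F along,lat,z [-6.83  0.36  2.37] [-9.0140e+01 -2.0000e-02 -1.0483e+02] M [ 0.33  1.38 -0.06]
```

Call:
jog_arm(travel=[[0, 0, 0]], turn=[[0, 0, 0]], claw=[50])

```text
t: 22.92
eef_pos: [0.6135, -0.1197, 0.1975]
eef_rot: [-90.1, -0.0, -104.8]
force: [-6.6, 1.5, 1.8]
opening: 0.574
```

```bash
python3 st.py
```

```text
t 22.925 tray [ 41.46  -0.39 197.51] F along,lat,z [-6.75 -0.21  1.84] [-9.0130e+01 -2.0000e-02 -1.0483e+02] M [ 0.33  1.43 -0.01]
```

Call:
jog_arm(travel=[[0.03, -0.01, 0], [0, 0, 0], [0, 0, 0], [0, 0, 0], [0, 0, 0], [0, 0, 0], [0, 0, 0], [0, 0, 0]], turn=[[0, 0, 0], [0, 0, 0], [0, 0, 0], [0, 0, 0], [0, 0, 0], [0, 0, 0], [0, 0, 0], [0, 0, 0]], claw=[50, 50, 50, 50, 50, 50, 50, 50])

```text
t: 23.92
eef_pos: [0.6135, -0.1197, 0.1975]
eef_rot: [-90.1, -0.0, -104.8]
force: [-6.4, 1.6, 2.1]
opening: 0.572
```

```bash
python3 st.py;  python3 - <<'E'|tail -1
from fit2 import *
for n in ('side','top'):
    i=grab(n);c=i['pixels'][120:200,235:335] if n=='side' else i['pixels'][140:220,310:430]
    cv2.imwrite(f'pics/{n}6.png',cv2.convertScaleAbs(cv2.resize(c[:,:,::-1],None,fx=6,fy=6,interpolation=2),alpha=1.5))
E
```

```text
t 23.925 tray [ 41.47  -0.38 197.48] F along,lat,z [-6.6  -0.1   2.09] [-9.0140e+01 -2.0000e-02 -1.0483e+02] M [ 0.27  1.42 -0.03]
 [-1.7 -0.5]]
```

View pics/side6.png

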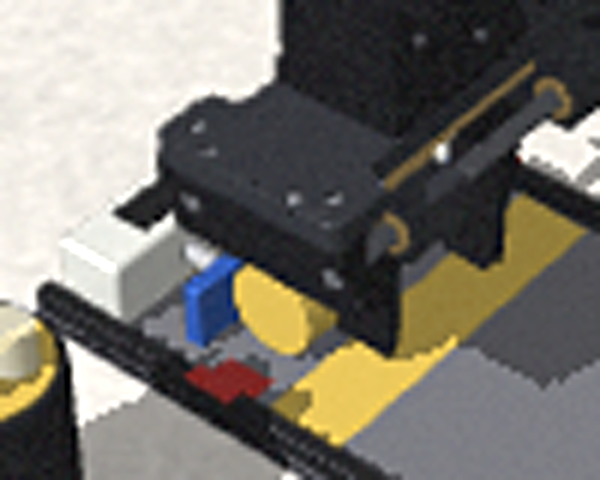

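Call:
jog_arm(travel=[[-0.12, 0.03, 0], [-0.12, 0.03, 0], [-0.12, 0.03, 0], [-0.12, 0.03, 0], [-0.12, 0.03, 0], [-0.12, 0.03, 0], [-0.12, 0.03, 0], [-0.12, 0.03, 0]], turn=[[0, 0, 0], [0, 0, 0], [0, 0, 0], [0, 0, 0], [0, 0, 0], [0, 0, 0], [0, 0, 0], [0, 0, 0]], claw=[50, 50, 50, 50, 50, 50, 50, 50])

```text
t: 25.02
eef_pos: [0.613, -0.1197, 0.1976]
eef_rot: [-90.0, -0.0, -104.8]
force: [-4.9, 1.1, 0.7]
opening: 0.57
```

Call:
jog_arm(travel=[[-0.12, 0.03, 0], [-0.12, 0.03, 0], [-0.12, 0.03, 0], [-0.12, 0.03, 0], [-0.12, 0.03, 0], [-0.12, 0.03, 0], [-0.12, 0.03, 0], [-0.12, 0.03, 0]], turn=[[0, 0, 0], [0, 0, 0], [0, 0, 0], [0, 0, 0], [0, 0, 0], [0, 0, 0], [0, 0, 0], [0, 0, 0]], claw=[50, 50, 50, 50, 50, 50, 50, 50])

```text
t: 26.02
eef_pos: [0.6125, -0.1196, 0.198]
eef_rot: [-90.0, 0.0, -104.8]
force: [-2.5, 1.1, -0.3]
opening: 0.574
```

```bash
python3 st.py
```

```text
t 26.025 tray [ 40.44  -0.52 197.98] F along,lat,z [-2.71  0.4  -0.34] [ -89.95    0.   -104.85] M [ 0.27  0.64 -0.03]
```

Call:
jog_arm(travel=[[-0.12, 0.03, 0], [-0.12, 0.03, 0], [-0.12, 0.03, 0], [-0.12, 0.03, 0], [-0.12, 0.03, 0], [-0.12, 0.03, 0], [-0.12, 0.03, 0], [-0.12, 0.03, 0]], turn=[[0, 0, 0], [0, 0, 0], [0, 0, 0], [0, 0, 0], [0, 0, 0], [0, 0, 0], [0, 0, 0], [0, 0, 0]], claw=[50, 50, 50, 50, 50, 50, 50, 50])

```text
t: 27.02
eef_pos: [0.6114, -0.1194, 0.198]
eef_rot: [-90.0, -0.0, -104.9]
force: [1.0, -0.6, 0.4]
opening: 0.574
```

Call:
jog_arm(travel=[[-0.15, 0.04, 0], [-0.15, 0.04, 0], [-0.2, 0.05, 0], [-0.2, 0.05, 0], [-0.2, 0.05, 0], [-0.2, 0.05, 0], [-0.2, 0.05, 0], [-0.2, 0.05, 0]], turn=[[0, 0, 0], [0, 0, 0], [0, 0, 0], [0, 0, 0], [0, 0, 0], [0, 0, 0], [0, 0, 0], [0, 0, 0]], claw=[50, 50, 50, 50, 50, 50, 50, 50])

```text
t: 28.02
eef_pos: [0.6097, -0.1189, 0.1978]
eef_rot: [-90.0, -0.0, -104.9]
force: [-0.4, -0.1, -0.6]
opening: 0.571
```

Call:
jog_arm(travel=[[-0.3, 0.08, 0], [-0.3, 0.08, 0], [-0.4, 0.1, 0], [-0.4, 0.1, 0], [-0.5, 0.13, 0], [-0.5, 0.13, 0], [-0.5, 0.13, 0], [-0.5, 0.13, 0]], turn=[[0, 0, 0], [0, 0, 0], [0, 0, 0], [0, 0, 0], [0, 0, 0], [0, 0, 0], [0, 0, 0], [0, 0, 0]], claw=[50, 50, 50, 50, 50, 50, 50, 50])

```text
t: 29.02
eef_pos: [0.6063, -0.118, 0.1978]
eef_rot: [-90.0, -0.0, -104.9]
force: [-0.3, -0.1, -0.5]
opening: 0.575
```

```bash
python3 st.py
```

```text
t 29.025 tray [ 34.1   -0.57 197.77] F along,lat,z [-0.3  -0.22 -0.54] [ -90.     -0.   -104.85] M [ 0.    0.03 -0.02]
```

Now clear away: back, then up.

Call:
jog_arm(travel=[[-1, 0.26, 0], [-2, 0.5, 0], [-3, 0.8, 0], [-4, 1, 0], [-5, 1.3, 0], [-5, 1.3, 0], [-5, 1.3, 0], [-5, 1.3, 0]], turn=[[0, 0, 0], [0, 0, 0], [0, 0, 0], [0, 0, 0], [0, 0, 0], [0, 0, 0], [0, 0, 0], [0, 0, 0]], claw=[50, 50, 50, 50, 50, 50, 50, 50])

```text
t: 30.02
eef_pos: [0.576, -0.1102, 0.1978]
eef_rot: [-90.0, -0.0, -104.9]
force: [0.2, -0.5, -0.1]
opening: 0.577
```

Call:
jog_arm(travel=[[-5, 1.3, 5], [-5, 1.3, 10], [-5, 1.3, 20], [-5, 1.3, 20], [-5, 1.3, 20], [-10, 0, 20], [-10, 0, 20], [-5, 0, 10]], turn=[[0, 0, 0], [0, 0, 0], [0, 0, 0], [0, 0, 0], [0, 0, 0], [0, 0, 0], [0, 0, 0], [0, 0, 0]], claw=[50, 50, 50, 50, 50, 50, 50, 50])

```text
t: 31.02
eef_pos: [0.5262, -0.1037, 0.325]
eef_rot: [-89.8, -0.0, -104.9]
force: [0.8, 0.6, -0.6]
opening: 0.575
```

```bash
python3 st.py;  python3 - <<'E'|tail -1
from fit2 import *
ims=[]
for n in ('side','top'):
    i=grab(n);c=i['pixels'][110:230,235:335] if n=='side' else i['pixels'][130:250,310:410]
    ims.append(c)
cv2.imwrite('pics/fin.png',cv2.convertScaleAbs(cv2.resize(np.hstack(ims)[:,:,::-1],None,fx=4,fy=4,interpolation=2),alpha=1.5))
E
```

```text
t 31.025 tray [-47.04  -6.94 324.95] F along,lat,z [ 0.62  0.8  -0.56] [-8.9850e+01 -4.0000e-02 -1.0486e+02] M [ 0.07 -0.    0.04]
 [-1.7 -0.5]]
```

View pics/fin.png

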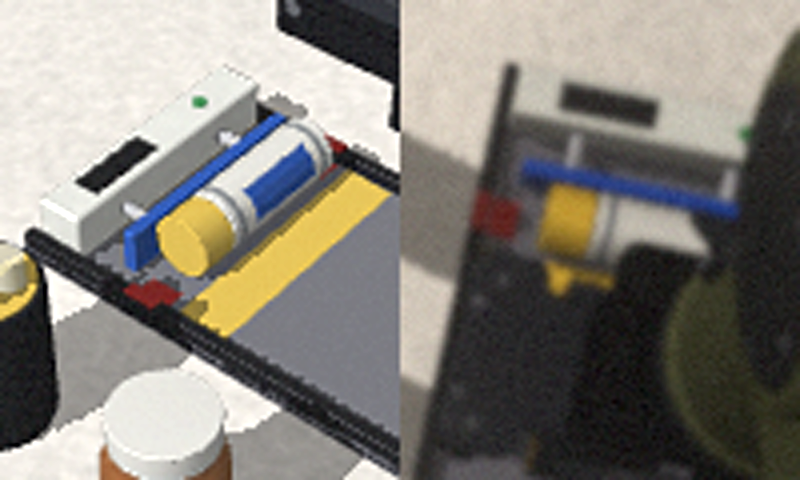

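Call:
jog_arm(travel=[[0, 0, 0], [0, 0, 0], [0, 0, 0], [0, 0, 0]], turn=[[0, 0, 0], [0, 0, 0], [0, 0, 0], [0, 0, 0]], claw=[50, 50, 50, 50])

```text
t: 31.62
eef_pos: [0.5264, -0.1037, 0.3224]
eef_rot: [-90.0, 0.0, -104.8]
force: [-0.6, -0.4, 0.5]
opening: 0.576
```

```bash
python3 -c "
from workcell import ticket; print(ticket.job_done())"
```

```text
the job is handed in; nothing more can be done
None
```

I rolled the tube up the wedge and over the lip with two fingers. I then pressed it against the touch plate at a measured 6.6–6.8 N for a little over a second. After that I eased off slowly, backed the arm away and handed in at about 31.6 s.

**Final state:** the last pictures show the tube lying in the red zone between the lip and the plate, parallel to the plate. The bucket, jar and bottle were never touched, and the robot was clear of everything.

**Square push:** I turned the tool by about 0.3° early in the press, which brought the twisting moment to nearly zero, so both fingers shared the load.

**What I could not confirm:**
- **Registration:** I saw no direct sign that the reader registered the tube. I infer it from the push: allowing for 1–2 N lost to rubbing, the plate got about 5–6 N.
- **Force readings:** the wrist moment suggested a push of about 8 N, more than the force reading. Less rubbing, that still leaves the plate under its 8.5 N limit.
- **Tray angle:** the camera fit left residuals of up to 2 pixels, so I knew the tray's angle only to about 0.7° and located the plate by feel.

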